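# Pin up the alignment jig and weigh down a binding frame

## Task

Get the brass alignment jig ready and put a slide frame up to set: first fit a spare pin from the wooden rack into every well of the jig that has none, feeling about for the hidden bore until the pin drops fully home, and leave the pins that are already in where they are. Then lay the single binding frame flat on the jig, centred on and square with the engraved bed between the pins, and stand the pewter weight on the middle of it. Do not disturb the stack of frames, the jar or the loupe.

Things in the scene. Friction and masses are not known exactly. Their poses are not given: they have to be found in the camera images.
- jig: brass alignment jig fixed to the slate, 160 mm (x) x 170 mm (y) x 34 mm high, flat top with an engraved 64 mm square in the middle (the bed) and six square wells at x = -50, 0, 50 mm and y = -50, 50 mm, three on either side of the bed. Origin: centre of its underside, z up
- seat0 (a point): middle of the +x +y well, 28 mm below the jig's top. Well 30 x 30 mm, 12 mm deep, flat black floor with a blind square bore (13.5 mm wide, 16 mm deep), hard to see, centred up to 6 mm in x and in y off the well's middle (differs by well): feel for it with a pin. A pin home has its foot at this level, on the bore's bottom, and its top 42 mm above the jig (58 mm if only on the well's floor)
- seat1 (a point): middle of the middle +y well, 28 mm below the jig's top. Well 30 x 30 mm, 12 mm deep, flat black floor with a blind square bore (13.5 mm wide, 16 mm deep), hard to see, centred up to 6 mm in x and in y off the well's middle (differs by well): feel for it with a pin. A pin home has its foot at this level, on the bore's bottom, and its top 42 mm above the jig (58 mm if only on the well's floor)
- seat2 (a point): middle of the -x +y well, 28 mm below the jig's top. Well 30 x 30 mm, 12 mm deep, flat black floor with a blind square bore (13.5 mm wide, 16 mm deep), hard to see, centred up to 6 mm in x and in y off the well's middle (differs by well): feel for it with a pin. A pin home has its foot at this level, on the bore's bottom, and its top 42 mm above the jig (58 mm if only on the well's floor)
- seat3 (a point): middle of the -x -y well, 28 mm below the jig's top. Well 30 x 30 mm, 12 mm deep, flat black floor with a blind square bore (13.5 mm wide, 16 mm deep), hard to see, centred up to 6 mm in x and in y off the well's middle (differs by well): feel for it with a pin. A pin home has its foot at this level, on the bore's bottom, and its top 42 mm above the jig (58 mm if only on the well's floor)
- seat4 (a point): middle of the middle -y well, 28 mm below the jig's top. Well 30 x 30 mm, 12 mm deep, flat black floor with a blind square bore (13.5 mm wide, 16 mm deep), hard to see, centred up to 6 mm in x and in y off the well's middle (differs by well): feel for it with a pin. A pin home has its foot at this level, on the bore's bottom, and its top 42 mm above the jig (58 mm if only on the well's floor)
- seat5 (a point): middle of the +x -y well, 28 mm below the jig's top. Well 30 x 30 mm, 12 mm deep, flat black floor with a blind square bore (13.5 mm wide, 16 mm deep), hard to see, centred up to 6 mm in x and in y off the well's middle (differs by well): feel for it with a pin. A pin home has its foot at this level, on the bore's bottom, and its top 42 mm above the jig (58 mm if only on the well's floor)
- fitted0: steel locating pin, 70 mm tall, upright: round shaft 12 mm diameter and 34 mm long with a hemispherical nose at its foot, then a square head 14 x 14 mm, 36 mm tall. Origin: tip of the nose; z up through the head; x and y square to the head's faces. Already home in one of the jig's wells (any of them); two or three of the six fitted pins are present, the others absent
- fitted1: steel locating pin, 70 mm tall, upright: round shaft 12 mm diameter and 34 mm long with a hemispherical nose at its foot, then a square head 14 x 14 mm, 36 mm tall. Origin: tip of the nose; z up through the head; x and y square to the head's faces. Already home in one of the jig's wells (any of them); two or three of the six fitted pins are present, the others absent
- fitted2: steel locating pin, 70 mm tall, upright: round shaft 12 mm diameter and 34 mm long with a hemispherical nose at its foot, then a square head 14 x 14 mm, 36 mm tall. Origin: tip of the nose; z up through the head; x and y square to the head's faces. Already home in one of the jig's wells (any of them); two or three of the six fitted pins are present, the others absent
- fitted3: steel locating pin, 70 mm tall, upright: round shaft 12 mm diameter and 34 mm long with a hemispherical nose at its foot, then a square head 14 x 14 mm, 36 mm tall. Origin: tip of the nose; z up through the head; x and y square to the head's faces. Already home in one of the jig's wells (any of them); two or three of the six fitted pins are present, the others absent
- fitted4: steel locating pin, 70 mm tall, upright: round shaft 12 mm diameter and 34 mm long with a hemispherical nose at its foot, then a square head 14 x 14 mm, 36 mm tall. Origin: tip of the nose; z up through the head; x and y square to the head's faces. Already home in one of the jig's wells (any of them); two or three of the six fitted pins are present, the others absent
- fitted5: steel locating pin, 70 mm tall, upright: round shaft 12 mm diameter and 34 mm long with a hemispherical nose at its foot, then a square head 14 x 14 mm, 36 mm tall. Origin: tip of the nose; z up through the head; x and y square to the head's faces. Already home in one of the jig's wells (any of them); two or three of the six fitted pins are present, the others absent
- spare0: steel locating pin, 70 mm tall, upright: round shaft 12 mm diameter and 34 mm long with a hemispherical nose at its foot, then a square head 14 x 14 mm, 36 mm tall. Origin: tip of the nose; z up through the head; x and y square to the head's faces. A spare, standing loosely in the wooden rack, head square to the rack, the head's underside 6 mm above the rack's top; always present
- spare1: steel locating pin, 70 mm tall, upright: round shaft 12 mm diameter and 34 mm long with a hemispherical nose at its foot, then a square head 14 x 14 mm, 36 mm tall. Origin: tip of the nose; z up through the head; x and y square to the head's faces. A spare, standing loosely in the wooden rack, head square to the rack, the head's underside 6 mm above the rack's top; always present
- spare2: steel locating pin, 70 mm tall, upright: round shaft 12 mm diameter and 34 mm long with a hemispherical nose at its foot, then a square head 14 x 14 mm, 36 mm tall. Origin: tip of the nose; z up through the head; x and y square to the head's faces. A spare, standing loosely in the wooden rack, head square to the rack, the head's underside 6 mm above the rack's top; always present
- spare3: steel locating pin, 70 mm tall, upright: round shaft 12 mm diameter and 34 mm long with a hemispherical nose at its foot, then a square head 14 x 14 mm, 36 mm tall. Origin: tip of the nose; z up through the head; x and y square to the head's faces. A spare, standing loosely in the wooden rack, head square to the rack, the head's underside 6 mm above the rack's top; always present
- spare4: steel locating pin, 70 mm tall, upright: round shaft 12 mm diameter and 34 mm long with a hemispherical nose at its foot, then a square head 14 x 14 mm, 36 mm tall. Origin: tip of the nose; z up through the head; x and y square to the head's faces. A spare, standing loosely in the wooden rack, head square to the rack, the head's underside 6 mm above the rack's top; always present
- rack: dark wooden rack fixed to the slate, 240 mm (x) x 50 mm (y) x 36 mm high, with five 14 mm square holes 28 mm deep in a row along its x, 46 mm apart, at x = -92, -46, 0, 46, 92 mm. Origin: centre of its underside
- frame: the single aluminium binding frame lying flat and alone on the slate: 60 x 60 mm square, 8 mm thick, 36 x 36 mm window. Origin: centre of its underside; x and y square to its sides, z up
- weight: pewter weight, about 0.3 kg, standing on the open right-hand (-y) part of the slate (around x 0.45 to 0.60, y -0.29) with the lone frame: round base 48 mm diameter and 24 mm high, 14 mm neck 12 mm high, knob of 22 mm diameter from 36 to 58 mm height. Origin: centre of its underside, z up
- stack: stack of five more binding frames, 60 x 60 x 40 mm, not needed, to be left alone. Origin: centre of its underside
- jar: closed jar, 44 mm diameter, 55 mm tall, to be left alone. Origin: centre of its underside
- loupe: black loupe, 42 mm diameter, 36 mm tall, to be left alone. Origin: centre of its underside
Mind the look-alikes: they are no part of the job. What is shaped like the spare2 but orange is not meant.

How it is judged:
By the outcome, as a careful person would: the job done as asked, in the order asked, and still so for the second after the job is handed in, with the robot touching nothing.
Of fitted0, fitted1, fitted2, fitted3, fitted4, fitted5 only 2 to 3 are there at a start; the rules pass over those that are not, and their reading is None.
At some moment in a run one of frame, weight may be knocked a few centimetres aside while the robot is not near it.
It also fails if it takes over 210 s, if anything falls off the work surface, if the arm or the gripper's body presses on something with over 40 N, if the wrist force passes 120 N, or if a joint passes its speed limit or range.

## Robot

A 6-joint arm with a two-finger parallel gripper is mounted at the origin on the work surface. World frame = base frame: x ahead of the robot, y to its left, z up, the work surface at z = 0. Lengths are in m, angles in degrees, forces in N, time in s.
With the tool pointing down it reaches from about 0.325 to 0.85 m from the base axis. Payload 15.5 kg.
Tool frame: the origin (TCP) lies at the very end of the fingers, on their centre line; the grasp point (between the pads) lies arm.grip_depth behind it (arm.grip_depth is the distance from the TCP to the grasp point, in m); z points along the fingers, y is the direction in which the jaws open and shut (so a half turn about z gives the same grasp; the last joint's range is limited). The gripper opens to 91 mm and grips with 3 to 60 N. Pads are 32 mm wide; open, the fingers measure 118 mm over their backs; the gripper's body (76 mm by 178 mm) begins 60 mm behind the grasp point.
Start: joints at [68.612, 28.281, 77.091, -0, 74.628, -5.472], TCP at [0.171, 0.601, 0.214] pointing down, gripper open.
Joint ranges: [-166.48, 166.48], [-47.26, 123.95], [12.59, 153.08], [-70.14, 250.14], [6.76, 159.57], [-176.63, 176.63]. Speed limits (degrees/s): [108.29, 108.29, 147.25, 172.46, 172.46, 172.46].

## Interface

Orientations are given as a 3x3 rotation matrix whose columns are the frame's x, y, z axes.
In Python, from rig import arm gives the robot as it stands. Calls block until the motion is done:
- arm.move_to(position, orientation): joint-space move of the TCP to a pose.
- arm.move_l(position, orientation=None, feed=0.15): straight line of the TCP; orientation=None keeps the orientation; feed is the mean speed in m/s.
- arm.move_joints(angles): joint-space move.
- arm.grip(opening): finger opening in m; the grip force is fixed at half the most; returns when the fingers have stopped.
- arm.sleep(seconds).
- arm.solve_ik(position, orientation): joint angles nearest the present ones, or None.
- arm.snapshot(name): name is "side" or "top" or "wrist"; returns the picture (420x560x3 uint8, red, green, blue); there is no depth.
- arm.get_calibration(name): a dict with "intrinsics" (3x3 intrinsics, pixels), "cam_to_world" (4x4, takes a point from camera to world coordinates). Camera axes: x right, y down, z forward; pixel columns grow to the right and rows downward; lengths in m; the calibration is good to about 2 mm. A picture is of the moment at which its call begins: read the wrist's pose just before it. get_calibration takes no time and is no camera call; for the wrist camera it gives the pose at the moment of the call.
A pose or a line that the arm cannot do raises arm.Unreachable and nothing moves.
- arm.sign_off(): hands the job in, once; it reports no verdict.
Readings, each from a call of its own:
- arm.current_t(): time.
- arm.current_joint_positions(): joint angles.
- arm.current_dq(): joint speeds.
- arm.current_tau(): joint torques, N m.
- arm.current_ee_pos(): TCP position.
- arm.current_tool_rot(): TCP orientation.
- arm.current_force(): force on the tool from outside, world axes, zero at the start.
- arm.current_torque(): the same for the moment, N m.
- arm.current_width(): finger opening in m.
Only numpy, scipy, OpenCV 4.12 (cv2) and the standard library are available. Lean on these libraries where they do the work, as an engineer would, in place of code of your own. Each camera call takes 0.05 s, during which the arm holds its last target.

## Working session

There is one attempt and no reset: what is moved stays moved. The work goes in short steps, each a Python script; the robot and the scene stay as the last script left them, time stands still between calls to the robot, and variables do not carry over. Pictures are saved under pics/ and viewed, and the job is handed in when it is done.

```bash
ls; mkdir -p pics
python3 - <<'E'
from rig import arm
import cv2
print(arm.current_t(),arm.grip_depth,arm.current_tool_rot(),arm.current_width())
for n in ["side","top","wrist"]:
    im=arm.snapshot(n); cv2.imwrite(f"pics/{n}0.png",im[:,:,::-1]); c=arm.get_calibration(n); print(n,c["intrinsics"].round(1).tolist(),c["cam_to_world"].round(4).tolist())
E
```

```text
pics
0.0 0.0188 [[-9.61686239e-01  2.74152153e-01 -4.17466337e-04]
 [ 2.74152457e-01  9.61685556e-01 -1.14995008e-03]
 [ 8.62100550e-05 -1.22034059e-03 -9.99999252e-01]] 0.09090619513393881
side [[473.4, 0.0, 283.5], [0.0, 473.4, 204.2], [0.0, 0.0, 1.0]] [[-0.93, -0.2209, 0.2939, 0.2343], [-0.3668, 0.5032, -0.7825, 0.9937], [0.025, -0.8355, -0.5489, 0.6882], [0.0, 0.0, 0.0, 1.0]]
top [[471.7, 0.0, 285.1], [0.0, 471.7, 208.8], [0.0, 0.0, 1.0]] [[-0.0017, -0.9962, 0.0876, 0.4609], [-0.9999, 0.0028, 0.0126, 0.0734], [-0.0128, -0.0876, -0.9961, 1.3526], [0.0, 0.0, 0.0, 1.0]]
wrist [[303.6, 0.0, 284.9], [0.0, 303.6, 209.9], [0.0, 0.0, 1.0]] [[0.2747, 0.9212, 0.2755, 0.0935], [0.9615, -0.2628, -0.0798, 0.623], [-0.0011, 0.2868, -0.958, 0.384], [0.0, 0.0, 0.0, 1.0]]
```

View pics/top0.png

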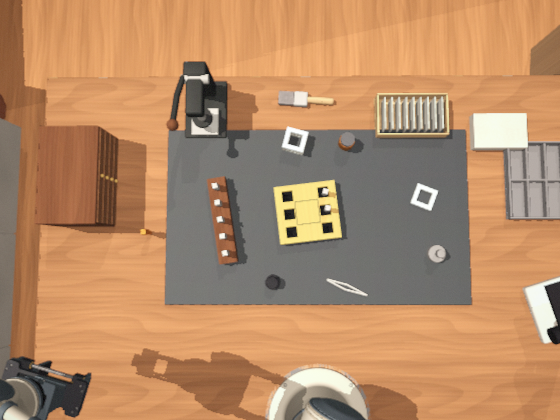

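View pics/side0.png

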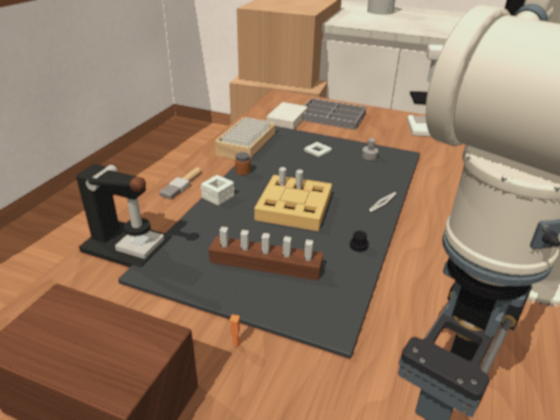

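View pics/wrist0.png

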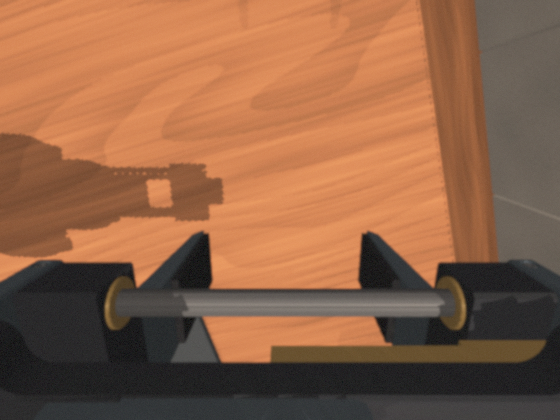

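```bash
cat > h.py <<'E'
from rig import arm
import numpy as np, cv2
def R(deg):
    a=np.radians(deg); y=np.array([np.cos(a),np.sin(a),0]); z=np.array([0,0,-1.]); return np.column_stack([np.cross(y,z),y,z])
def ray(c,px,z):
    K,T=c["intrinsics"],c["cam_to_world"]; d=T[:3,:3]@np.linalg.inv(K)@np.array([px[0],px[1],1.]); o=T[:3,3]; return o+d*(z-o[2])/d[2]
def proj(c,P):
    T=np.linalg.inv(c["cam_to_world"]); q=T[:3,:3]@np.asarray(P)+T[:3,3]; p=c["intrinsics"]@q; return p[:2]/p[2]
def shot(n,name,crop=None,s=1):
    c=arm.get_calibration(n); im=arm.snapshot(n)[:,:,::-1].copy(); np.savez(f"pics/{name}.npz",im=im,K=c["intrinsics"],T=c["cam_to_world"]); cv2.imwrite(f"pics/{name}.png",im); return c,im
def load(name):
    d=np.load(f"pics/{name}.npz"); return dict(intrinsics=d["K"],cam_to_world=d["T"]),d["im"]
def over(p,deg,h): # TCP so that camera is ~above p
    r=R(deg); return np.array([p[0],p[1],h])-0.081*r[:,0],r
E
python3 - <<'E'
from h import *
c=arm.get_calibration("top")
for n,p,z in [("jig",(308,212),.034),("rack",(222,221),.06),("frame",(424,197),.008),("weight",(437,254),.04),("stack",(295,140),.03)]:
    print(n,ray(c,p,z).round(3))
jig=ray(c,(308,212),.034)
p,r=over(jig,90,.2); print(p,arm.solve_ik(p,r))
p,r=over(jig,0,.2); print(p,arm.solve_ik(p,r))
E
```

```text
jig [0.568 0.026 0.034]
rack [0.541 0.263 0.06 ]
frame [ 0.612 -0.307  0.008]
weight [ 0.45  -0.329  0.04 ]
stack [0.774 0.062 0.03 ]
[0.64867984 0.02588519 0.2       ] [-2.98236260e+00  3.09700853e+01  7.44145891e+01 -2.54444375e-14
  7.46153255e+01 -9.29823626e+01]
[ 0.56767984 -0.05511481  0.2       ] [-1.15435546e+01  2.46930673e+01  8.60071617e+01 -2.54444375e-14
  6.92997711e+01 -1.15435546e+01]
```

Run:
```python
from h import *
p,r=over([.541,.263],90,.20); arm.move_to(p,r); shot("wrist","rack1")
p,r=over([.568,.026],90,.17); arm.move_to(p,r); shot("wrist","jig1")
print(arm.current_t())
```

```text
3.225
```

View pics/rack1.png

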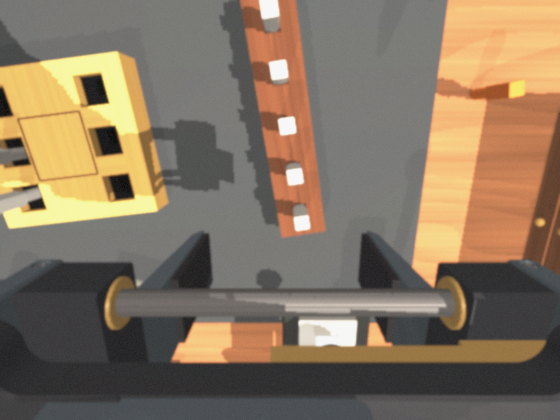

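View pics/jig1.png

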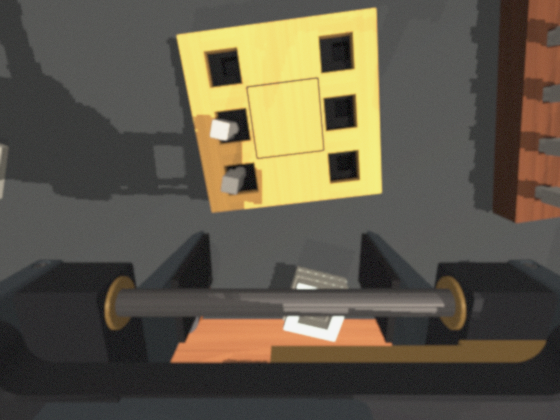

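Run:
```python
from h import *
c,im=load("rack1")
hsv=cv2.cvtColor(im,cv2.COLOR_BGR2HSV)
m=((hsv[...,2]>215)&(hsv[...,1]<50)).astype(np.uint8)
n,l,st,ce=cv2.connectedComponentsWithStats(m)
for i in range(1,n):
    if st[i,4]>60 and ce[i][1]<250: print(st[i],ce[i].round(1),ray(c,ce[i]-[0,0],.078).round(4), cv2.minAreaRect(np.argwhere(l==i)[:,::-1].astype(np.float32)))
c,im=load("jig1")
hsv=cv2.cvtColor(im,cv2.COLOR_BGR2HSV)
m=((hsv[...,0]>15)&(hsv[...,0]<35)&(hsv[...,1]>90)&(hsv[...,2]>90)).astype(np.uint8); m[240:]=0
m[:, 400:]=0
cs,_=cv2.findContours(m,cv2.RETR_EXTERNAL,cv2.CHAIN_APPROX_NONE); k=max(cs,key=cv2.contourArea)
W=np.array([ray(c,q[0],.034)[:2] for q in cv2.convexHull(k)],np.float32)*1000
(cx,cy),(w,h),a=cv2.minAreaRect(W); print("jig",cx,cy,w,h,a)
# engraved bed: later
big=cv2.resize(im[30:215,170:390],None,fx=3.6,fy=3.2,interpolation=cv2.INTER_CUBIC)
big=np.clip(255*(big/255.)**0.4,0,255).astype(np.uint8); cv2.imwrite("pics/jigbig.png",big[:600,:800])
dark=np.clip(im[30:215,170:390].astype(float)*5,0,255).astype(np.uint8)
cv2.imwrite("pics/jigdark.png",cv2.resize(dark,None,fx=3.2,fy=3.2,interpolation=cv2.INTER_NEAREST))
```

```text
[259   0  20  19 326] [268.8   8.4] [0.4517 0.2499 0.078 ] ((268.9499816894531, 8.15000057220459), (18.950462341308594, 17.960512161254883), 81.8698959350586)
[269  60  19  20 321] [278.3  69.5] [0.4986 0.2576 0.078 ] ((278.3513488769531, 69.60810852050781), (18.741485595703125, 17.261892318725586), 80.53767395019531)
[278 117  18  18 278] [286.7 125.4] [0.5462 0.2652 0.078 ] ((286.7099914550781, 125.4699935913086), (16.970563888549805, 16.54629898071289), 81.8698959350586)
[286 168  18  17 244] [294.4 176.2] [0.5938 0.2728 0.078 ] ((294.3299865722656, 176.3099822998047), (15.697771072387695, 15.839193344116211), 81.8698959350586)
[294 215  16  16 216] [301.5 222.6] [0.6416 0.2805 0.078 ] ((301.5099792480469, 222.56997680664062), (14.283556938171387, 14.9906644821167), 81.8698959350586)
jig 568.5126342773438 27.811264038085938 170.1172637939453 181.0260772705078 6.844099044799805
```

View pics/jigdark.png

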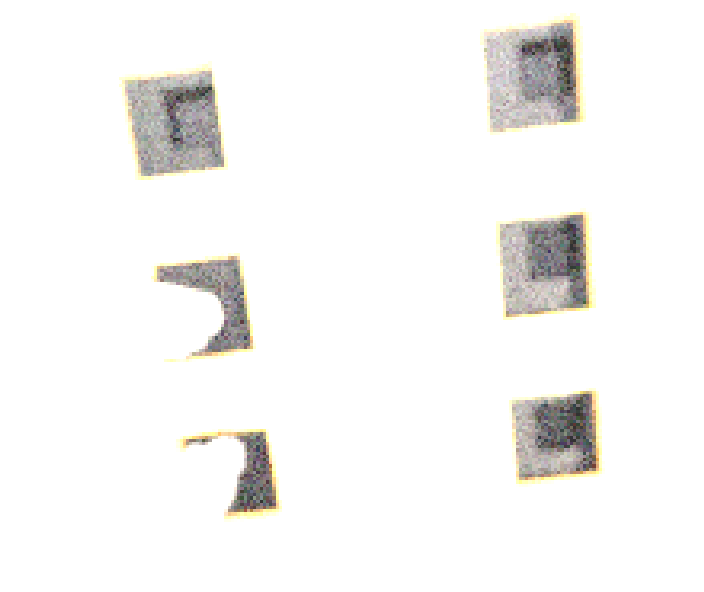

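```bash
python3 - <<'E'
from h import *
from scipy.spatial.transform import Rotation as Ro
for nm,xr in [("jig1",(150,400))]:
    c,im=load(nm); print(c["cam_to_world"][:3,3])
    hsv=cv2.cvtColor(im,cv2.COLOR_BGR2HSV)
    m=((hsv[...,0]>12)&(hsv[...,0]<35)&(hsv[...,1]>90)&(hsv[...,2]>90)).astype(np.uint8); m[240:]=0; m[:,400:]=0;
    cs,_=cv2.findContours(m,cv2.RETR_EXTERNAL,cv2.CHAIN_APPROX_NONE); k=max(cs,key=cv2.contourArea)
    q=cv2.approxPolyDP(cv2.convexHull(k),8,True)[:,0].astype(float); print(q)
    # fit lines to each side from contour
    pts=cv2.convexHull(k,returnPoints=True)[:,0].astype(float)
    # wells corners via holes
    d=((hsv[...,2]<60)).astype(np.uint8); d[240:]=0
    n,l,st,ce=cv2.connectedComponentsWithStats(d)
    W=[]
    for i in range(1,n):
        if 400<st[i,4]<1600 and 170<ce[i][0]<390 and ce[i][1]<210:
            r=cv2.minAreaRect(np.argwhere(l==i)[:,::-1].astype(np.float32)); print(st[i],np.round(r[0],1),np.round(r[1],1),r[2])
cts,it=load("top0"); 
hsv=cv2.cvtColor(it,cv2.COLOR_BGR2HSV)
m=((hsv[...,0]>15)&(hsv[...,0]<35)&(hsv[...,1]>90)&(hsv[...,2]>90)).astype(np.uint8) if 0 else None
E
true
```

```text
[0.56810827 0.02683877 0.3407227 ]
[[375.   7.]
 [381. 192.]
 [212. 212.]
 [176.  35.]]
[321  36  30  35 901] [335.6  53.1] [32.7 28.7] 86.18592071533203
[209  51  31  34 849] [224.   68.1] [31.1 27.7] 81.8698959350586
[325  96  29  33 812] [339.5 112.1] [30.5 27.7] 85.2363510131836
[218 110  31  32 457] [233.1 125.6] [29.8 27. ] 80.53767395019531
[330 152  27  28 654] [343.  165.5] [25.8 25.9] 85.60128784179688Traceback (most recent call last):
  File "<stdin>", line 18, in <module>
  File "h.py", line 12, in load
    d=np.load(f"pics/{name}.npz"); return dict(intrinsics=d["K"],cam_to_world=d["T"]),d["im"]
    fid = stack.enter_context(open(os.fspath(file), "rb"))
                              ~~~~^^^^^^^^^^^^^^^^^^^^^^^
FileNotFoundError: [Errno 2] No such file or directory: 'pics/top0.npz'
```

Run:
```python
from h import *
c=arm.get_calibration("top"); it=cv2.imread("pics/top0.png"); hsv=cv2.cvtColor(it,cv2.COLOR_BGR2HSV)
m=((hsv[...,0]>15)&(hsv[...,0]<35)&(hsv[...,1]>90)&(hsv[...,2]>90)).astype(np.uint8)
m[:170]=0;m[255:]=0;m[:,:265]=0;m[:,350:]=0
n,l,st,ce=cv2.connectedComponentsWithStats(m); i=1+np.argmax(st[1:,4])
p=np.argwhere(l==i)[:,::-1].astype(np.float32); r=cv2.minAreaRect(p); print(r)
for z in (.034,.05): print(z,[ray(c,q,z)[:2].round(4).tolist() for q in cv2.boxPoints(r)], (1.3526-z)/471.7*np.array(r[1]))
print(arm.current_ee_pos(), arm.get_calibration("wrist")["cam_to_world"][:3,3])
```

```text
((307.2574768066406, 211.9990997314453), (58.481040954589844, 62.421897888183594), 83.0887680053711)
0.034 [[0.6394, 0.1248], [0.6602, -0.0499], [0.4968, -0.0677], [0.4762, 0.105]] [0.16347912 0.17449547]
0.05 [[0.6373, 0.1241], [0.6578, -0.0484], [0.4963, -0.066], [0.476, 0.1047]] [0.16149545 0.17237813]
[0.64916032 0.0276792  0.17025599] [0.56811929 0.02716418 0.34074443]
```

Run:
```python
from h import *
im=cv2.imread("pics/side0.png"); cv2.imwrite("pics/sidec.png",cv2.resize(im[160:280,200:345],None,fx=5,fy=5,interpolation=cv2.INTER_CUBIC))
c=arm.get_calibration("side")
cj,_=load("jig1"); q=[[375,7],[381,192],[212,212],[176,35]]
cr,_=load("rack1")
for dz in (0,.01,.02):
    print(dz,[proj(c,ray(cj,p,.034+dz)).round(1).tolist() for p in q],[proj(c,ray(cr,p,.078+dz)).round(1).tolist() for p in [(268.8,8.4),(286.7,125.4),(301.5,222.6)]])
```

```text
0 [[319.9, 224.0], [252.3, 212.6], [272.0, 177.6], [332.3, 186.7]] [[310.2, 246.5], [265.4, 239.5], [221.6, 232.7]]
0.01 [[319.2, 219.7], [253.7, 208.7], [272.7, 175.1], [331.4, 183.9]] [[309.0, 242.4], [265.5, 235.7], [222.9, 229.2]]
0.02 [[318.6, 215.3], [255.1, 204.8], [273.4, 172.5], [330.5, 181.0]] [[307.8, 238.3], [265.6, 231.9], [224.3, 225.6]]
```

View pics/sidec.png

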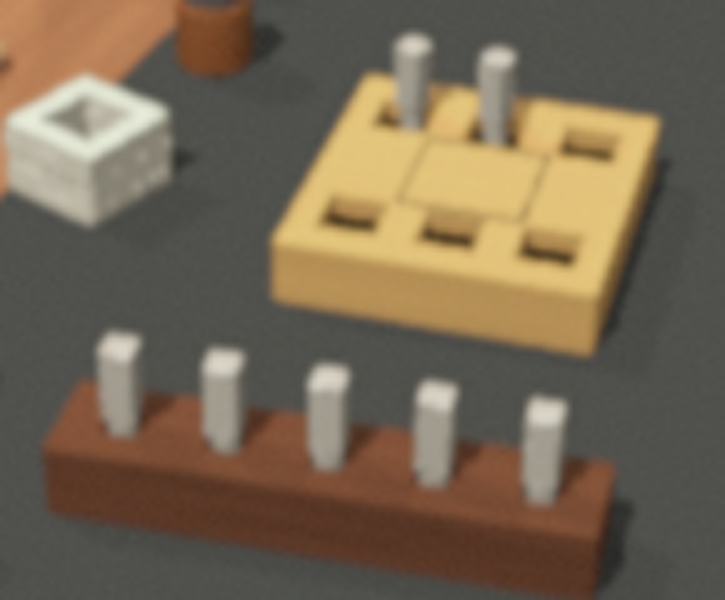

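```bash
cat >> h.py <<'E'
S=.012
E
python3 - <<'E'
from h import *
c,im=load("jig1")
q=[[375,7],[381,192],[212,212],[176,35]]
W=np.array([ray(c,p,.034+S)[:2] for p in q])*1000; print(W.round(1), W.mean(0).round(1)); 
for i in range(4):
    d=W[(i+1)%4]-W[i]; print(np.hypot(*d).round(1), np.degrees(np.arctan2(d[1],d[0])).round(2))
wc=[(335.6,53.1),(224,68.1),(339.5,112.1),(343,165.5)]
for w in wc: print((ray(c,w,.034+S)[:2]*1000).round(1))
t=[]
for w in wc:
    x,y=int(w[0]),int(w[1]); cr=im[y-20:y+21,x-22:x+23].astype(float); cr=cv2.GaussianBlur(cr,(3,3),.7)
    cr=np.clip(cr*5.5,0,255).astype(np.uint8); t.append(cv2.resize(cr,None,fx=8,fy=7,interpolation=cv2.INTER_NEAREST)); print(x-22,y-20)
cv2.imwrite("pics/wells.png",np.vstack([np.hstack(t[:2]),np.hstack(t[2:])]))
cr,_=load("rack1")
P=np.array([ray(cr,p,.078+S)[:2] for p in [(268.8,8.4),(278.3,69.5),(286.7,125.4),(294.4,176.2),(301.5,222.6)]]); print(P.round(4), np.diff(P,axis=0).round(4))
E
```

```text
[[477.6 103. ]
 [637.8 122.6]
 [658.7 -47.1]
 [498.7 -67.2]] [568.2  27.8]
161.4 7.0
171.0 -83.0
161.2 -172.84
171.5 97.06
[512.8  71.4]
[524.9 -27.2]
[562.1  77.4]
[611.4  83.3]
313 33
202 48
317 92
321 145
[[0.4553 0.2505]
 [0.5004 0.2579]
 [0.546  0.2651]
 [0.5917 0.2724]
 [0.6375 0.2797]] [[0.0451 0.0074]
 [0.0456 0.0072]
 [0.0457 0.0073]
 [0.0458 0.0074]]
```

View pics/wells.png

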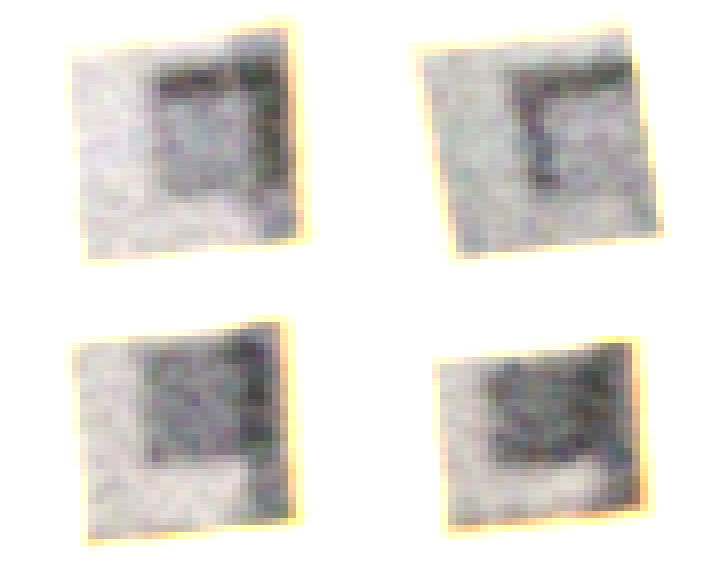

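Run:
```python
from h import *
c,im=load("jig1")
o=[(313,33),(202,48),(317,92),(321,145)]; tl=[(217,129),(575-360,128),(208,405-287),(553-360,415-287)]
a=np.radians(7.0); Rj=np.array([[np.cos(a),-np.sin(a)],[np.sin(a),np.cos(a)]]); J=np.array([568.2,27.8])
for n,oo,t in zip((2,3,1,0),o,tl):
    p=(oo[0]+t[0]/8-.5,oo[1]+t[1]/7-.5); w=ray(c,p,.022+S)[:2]*1000; print("seat",n,w.round(1),(Rj.T@(w-J)).round(1))
```

```text
seat 2 [508.7  76.8] [-53.   55.9]
seat 3 [521.1 -25.3] [-53.2 -46.9]
seat 1 [558.4  82.1] [-3.1 55.1]
seat 0 [610.4  87.1] [49.2 53.7]
```

```bash
cat >> h.py <<'E'
SP=[np.array(p) for p in [(.4553,.2505),(.5002,.2578),(.5460,.2651),(.5917,.2724),(.6375,.2797)]]
RR=R(99.1); RJ=R(97.0)
a=np.radians(7.0); Rj=np.array([[np.cos(a),-np.sin(a)],[np.sin(a),np.cos(a)]]); J=np.array([.5682,.0278])
def jw(x,y): return J+Rj@np.array([x,y])/1000
def v(p,z): return np.array([p[0],p[1],z])
def st(tag=""):
    print(tag,"t",round(arm.current_t(),2),"p",(arm.current_ee_pos()*1000).round(2),"F",arm.current_force().round(2),"w",round(arm.current_width()*1000,2))
def pick(i):
    arm.grip(.045) if abs(arm.current_width()-.045)>.004 else None
    arm.move_to(v(SP[i],.125),RR); arm.move_l(v(SP[i],.057),feed=.12); arm.grip(.010); st("gripped"); arm.move_l(v(SP[i],.14),feed=.2); st("lifted")
E
python3 - <<'E'
from h import *
pick(3)
shot("wrist","held1")
E
```

```text
gripped t 6.37 p [591.75 272.51  57.13] F [-0.12  0.51  1.69] w 13.64
lifted t 6.93 p [591.45 272.29 139.78] F [-0.34  0.07 -1.02] w 13.8
```

View pics/held1.png

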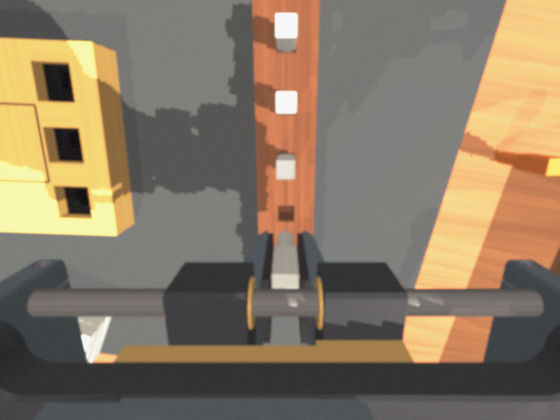

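```bash
cat >> h.py <<'E'
def down(p,z0,zmin=.0545,step=.001,fmax=8,feed=.04,lat=None):
    z=z0; f0=arm.current_force(); tr=[]
    while z>zmin+1e-6:
        z-=step; arm.move_l(v(p,z),feed=feed); f=arm.current_force()-f0; q=arm.current_ee_pos(); tr.append((round(q[2]*1000,1),*f.round(1)))
        if f[2]>fmax: break
    return z,tr
E
python3 - <<'E'
from h import *
p=np.array([.6104,.0871])
arm.move_to(v(p,.13),RJ); arm.move_l(v(p,.078),feed=.12); arm.sleep(.1); st("above")
z,tr=down(p,.078,zmin=.064); print(z,tr); st()
E
```

```text
above t 8.44 p [610.97  87.45  78.88] F [ 0.16  0.14 -0.4 ] w 13.82
0.06399999999999999 [(np.float64(77.4), np.float64(-0.1), np.float64(-0.4), np.float64(0.6)), (np.float64(76.0), np.float64(-0.7), np.float64(-0.4), np.float64(-0.6)), (np.float64(74.9), np.float64(0.2), np.float64(-0.3), np.float64(0.3)), (np.float64(73.9), np.float64(-0.1), np.float64(-0.6), np.float64(-0.1)), (np.float64(73.0), np.float64(-0.1), np.float64(-0.8), np.float64(-0.4)), (np.float64(71.9), np.float64(0.9), np.float64(0.7), np.float64(-0.5)), (np.float64(70.9), np.float64(-0.5), np.float64(-1.3), np.float64(-0.7)), (np.float64(69.9), np.float64(-0.2), np.float64(0.1), np.float64(0.6)), (np.float64(68.9), np.float64(0.0), np.float64(-0.6), np.float64(-0.7)), (np.float64(67.9), np.float64(-0.4), np.float64(-0.2), np.float64(-0.1)), (np.float64(66.9), np.float64(-0.3), np.float64(0.2), np.float64(-0.3)), (np.float64(65.9), np.float64(-0.7), np.float64(-0.5), np.float64(-0.5)), (np.float64(64.9), np.float64(-0.2), np.float64(-0.4), np.float64(-0.4)), (np.float64(63.9), np.float64(0.1), np.float64(0.0), np.float64(-1.0))]
 t 11.94 p [610.37  87.11  63.93] F [ 0.26  0.14 -1.41] w 13.85
```

Run:
```python
from h import *
p=np.array([.6104,.0871])
z,tr=down(p,.064,zmin=.049,fmax=4); print(z,[(float(t[0]),float(t[1]),float(t[2]),float(t[3])) for t in tr]); st()
```

```text
0.05399999999999999 [(62.9, 0.0, -0.1, 1.7), (61.9, -0.2, -0.0, 1.0), (60.9, -0.9, -0.7, 0.7), (59.9, -0.4, -0.5, 1.0), (58.9, 0.5, -0.2, 0.2), (57.9, -0.9, -0.9, 0.8), (56.9, 0.3, 0.2, 0.8), (55.9, -0.1, -0.1, 2.3), (55.1, -0.3, -0.4, 3.2), (54.7, -2.9, 0.2, 13.4)]
 t 14.44 p [610.66  87.13  54.7 ] F [-2.59  0.33 12.03] w 13.82
```

```bash
cat >> h.py <<'E'
def insert(p,spare=None):
    if spare is not None: pick(spare)
    arm.move_to(v(p,.13),RJ); arm.move_l(v(p,.074),feed=.15); arm.sleep(.15); st("above")
    z,tr=down(p,.074,zmin=.066,fmax=5,step=.001)
    print([tuple(map(float,t)) for t in tr][-4:])
    if z>.0665: print("NOT IN"); return False
    z,tr=down(p,z,zmin=.057,fmax=8,step=.003); print([tuple(map(float,t)) for t in tr])
    if z>.0575: print("JAM"); return False
    z,tr=down(p,z,zmin=.0525,fmax=4,step=.001); print([tuple(map(float,t)) for t in tr]); st("home")
    return True
def release():
    q=arm.current_ee_pos(); arm.grip(.034); arm.move_l(v(q,.12),feed=.2); st("rel")
E
python3 - <<'E'
from h import *
release()
if insert(np.array([.5584,.0821]),2): release()
E
```

```text
rel t 15.43 p [610.83  87.16 120.5 ] F [ 0.43  0.76 -0.69] w 34.23
gripped t 17.91 p [546.09 265.21  57.14] F [-1.19  0.46  1.65] w 13.84
lifted t 18.48 p [545.76 265.   139.73] F [ 0.47 -0.05 -0.75] w 13.94
above t 19.91 p [559.07  82.39  75.01] F [ 0.29  0.24 -1.76] w 14.0
[(68.9, -0.2, -0.3, 0.6), (67.9, -1.4, -0.1, 1.6), (67.0, -0.2, -0.2, 2.4), (65.9, -1.2, 0.7, 1.1)]
[(62.8, -0.2, -1.5, -0.3), (59.8, 1.0, -1.1, 0.1), (56.8, 0.6, -0.8, 0.5)]
[(56.0, 0.2, 0.4, 0.2), (55.1, 1.1, -0.4, 2.7), (54.7, -2.4, -0.8, 13.1)]
home t 23.41 p [558.71  82.1   54.67] F [-2.72 -0.62 13.  ] w 13.94
rel t 24.4 p [558.9   82.11 120.49] F [-0.38  0.15 -1.01] w 34.46
```

Run:
```python
from h import *
if insert(np.array([.5087,.0768]),1): release()
```

```text
gripped t 26.86 p [500.28 257.92  57.12] F [ 0.74 -0.01  2.31] w 13.86
lifted t 27.43 p [499.97 257.72 139.74] F [-0.13  0.45 -0.47] w 14.28
above t 28.86 p [509.37  77.1   74.93] F [-0.39  0.88 -0.78] w 14.02
[(68.9, 0.6, -0.7, 0.4), (67.9, 1.3, -1.6, -0.4), (66.9, 0.3, -1.5, -0.1), (65.9, -0.3, -0.8, -0.1)]
[(62.8, 0.5, 0.3, 0.0), (59.8, 0.4, 0.0, -0.2), (56.8, 0.8, -0.5, 1.5)]
[(56.0, -0.2, -1.0, -1.6), (55.1, 0.0, 0.7, 0.4), (54.6, -3.0, 0.3, 14.9)]
home t 32.36 p [508.98  76.81  54.6 ] F [-2.87 -0.18 15.56] w 13.55
rel t 33.35 p [509.11  76.82 120.35] F [-0.84  0.31 -0.37] w 34.11
```

Run:
```python
from h import *
if insert(np.array([.5211,-.0253]),0): release()
```

```text
gripped t 35.8 p [455.39 250.6   57.11] F [0.21 1.98 0.58] w 13.57
lifted t 36.37 p [455.06 250.42 139.67] F [-0.67 -0.16 -0.35] w 14.1
above t 38.13 p [521.78 -25.13  75.  ] F [ 0.49 -0.41 -0.59] w 13.52
[(68.9, -0.4, -0.3, 0.8), (68.0, 0.6, 1.6, 0.1), (66.9, -0.4, 4.3, 0.2), (65.8, -0.4, 6.0, -1.3)]
[(62.6, 2.0, 2.9, -4.5), (59.6, 2.7, 3.7, -5.3), (56.6, 2.4, 4.0, -5.6)]
[(55.8, -1.5, 0.5, 5.6)]
home t 41.13 p [520.99 -24.55  55.8 ] F [ 0.89 10.13 -1.87] w 14.05
rel t 42.11 p [521.22 -24.59 120.53] F [-0.21  0.07 -0.44] w 33.91
```

Run:
```python
from h import *
arm.grip(.0)
p=np.array([.5211,-.0245])
arm.move_l(v(p,.096),feed=.1); arm.sleep(.1); f0=arm.current_force()[2]; z=.096
while z>.086:
    z-=.001; arm.move_l(v(p,z),feed=.04); f=arm.current_force()[2]-f0; print(round(arm.current_ee_pos()[2]*1000,1),round(f,1))
    if f>8: break
arm.move_l(v(p,.13),feed=.2); 
p,r=over([.568,.026],90,.19); arm.move_to(p,r); shot("wrist","jig2"); shot("top","top2"); print(arm.current_t())
```

```text
95.2 -0.1
94.0 0.1
92.9 -0.4
91.9 0.2
91.1 3.0
90.6 11.8
45.85
```

View pics/jig2.png

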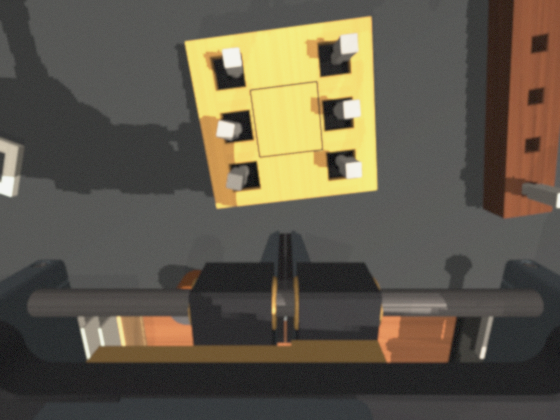

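View pics/top2.png

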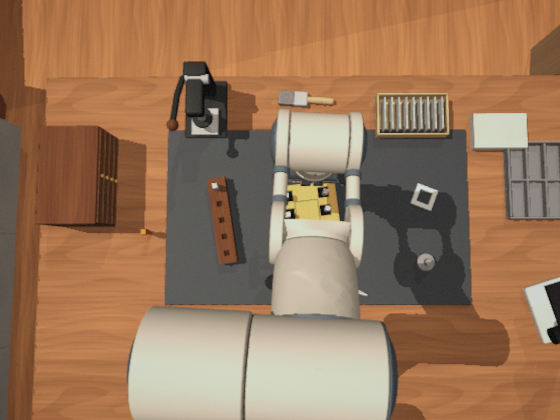

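Run:
```python
from h import *
def touch(p,z=.097,fm=8):
    arm.move_to(v(p,.12),RJ); arm.move_l(v(p,z),feed=.12); arm.sleep(.1); f0=arm.current_force()[2]; o=[]
    while z>.084:
        z-=.001; arm.move_l(v(p,z),feed=.04); f=arm.current_force()[2]-f0; o.append((round(float(arm.current_ee_pos()[2])*1000,1),round(float(f),1)))
        if f>fm: break
    print(o[-4:]); arm.move_l(v(p,.12),feed=.2)
touch([.509,.0768]); touch([.521,-.0245],.095,25)
print(arm.current_t())
```

```text
[(92.9, 0.2), (91.9, 1.2), (91.0, 1.5), (90.6, 11.6)]
[(91.1, 3.5), (90.6, 11.0), (90.2, 20.6), (89.9, 30.9)]
52.05
```

```bash
sed -i 's/^S=.012/S=.015/' h.py
python3 - <<'E'
from h import *
arm.grip(.085)
p,r=over([.58,-.31],0,.19); arm.move_to(p,r); c,im=shot("wrist","fr1"); print(arm.current_t())
E
```

```text
54.825
```

View pics/fr1.png

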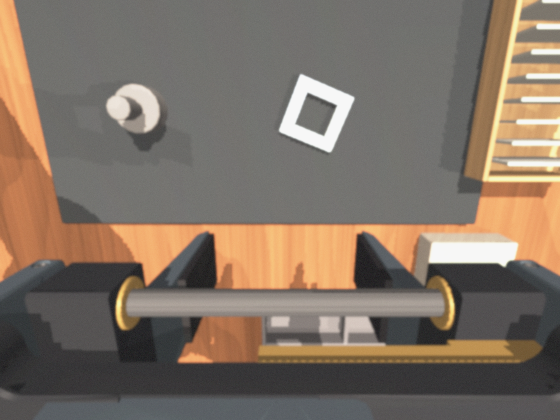

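Run:
```python
from h import *
c,im=load("fr1")
hsv=cv2.cvtColor(im,cv2.COLOR_BGR2HSV)
m=((hsv[...,2]>180)&(hsv[...,1]<40)).astype(np.uint8); m[200:]=0;m[:,:250]=0;m[:,400:]=0
n,l,s_,ce=cv2.connectedComponentsWithStats(m); i=1+np.argmax(s_[1:,4]); pts=np.argwhere(l==i)[:,::-1]
W=np.array([ray(c,q,S+.008)[:2]*1000 for q in pts],np.float32); print(cv2.minAreaRect(W))
g=cv2.cvtColor(im,cv2.COLOR_BGR2GRAY)
cv2.imwrite("pics/wcrop.png",cv2.resize(im[70:170,80:200],None,fx=6,fy=6,interpolation=cv2.INTER_CUBIC))
print("knob",ray(c,(118,107),S+.058)*1000,"base",ray(c,(138,108),S+.024)*1000)
```

```text
((612.919677734375, -303.7818603515625), (61.874855041503906, 62.25975799560547), 68.3694076538086)
knob [ 430.62467314 -298.66558268   73.        ] base [ 432.81687511 -298.38316638   39.        ]
```

View pics/wcrop.png

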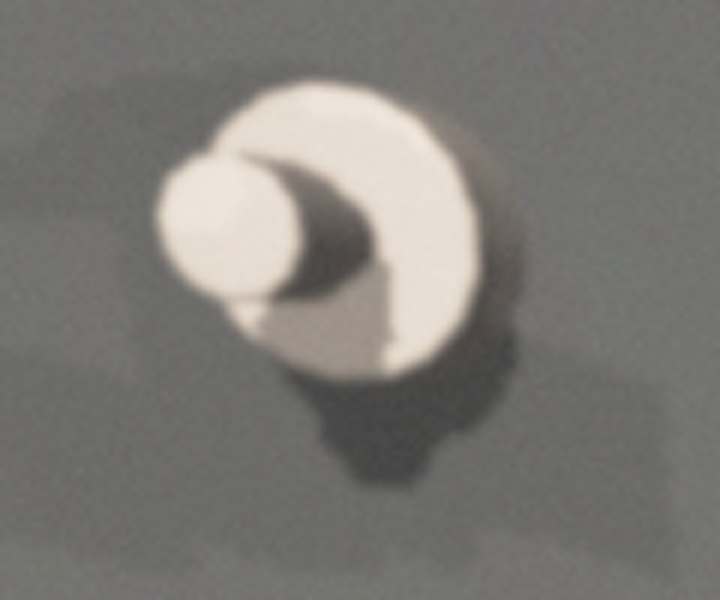

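Run:
```python
from h import *
p=np.array([.6129,-.3038]); r=R(-21.6)
arm.move_to(v(p,.09),r); arm.move_l(v(p,.025),feed=.12); arm.sleep(.15); f0=arm.current_force(); 
for z in (.023,.021,.019,.018,.017):
    arm.move_l(v(p,z),feed=.03); f=arm.current_force()-f0; print(z,arm.current_ee_pos()[2].round(4),f.round(1))
    if f[2]>4: break
arm.grip(.055); st("g"); arm.move_l(v(p,.12),feed=.15); st("l")
```

```text
0.023 0.0231 [ 0.3 -1.2 -1.1]
0.021 0.0208 [-0.3 -0.2  0.2]
0.019 0.0188 [ 0.5  0.5 -0.6]
0.018 0.0179 [-0.7 -0.  -0.2]
0.017 0.0169 [ 0.  -0.  -1.1]
g t 58.03 p [ 612.93 -303.81   17.03] F [0.02 0.13 0.56] w 59.74
l t 58.87 p [ 612.4  -303.5   119.07] F [-0.22 -0.21 -0.65] w 59.66
```

Run:
```python
from h import *
for nm in ("jig1","jig2"):
    c,im=load(nm)
    hsv=cv2.cvtColor(im,cv2.COLOR_BGR2HSV)
    m=((hsv[...,0]>12)&(hsv[...,0]<35)&(hsv[...,1]>90)&(hsv[...,2]>90)).astype(np.uint8); m[225:]=0; m[:,400:]=0;m[:,:165]=0
    cs,_=cv2.findContours(m,cv2.RETR_EXTERNAL,cv2.CHAIN_APPROX_NONE); k=max(cs,key=cv2.contourArea)
    q=cv2.approxPolyDP(cv2.convexHull(k),8,True)[:,0].astype(float)
    W=np.array([ray(c,x,.034+S)[:2] for x in q])*1000; print(nm,len(q),W.mean(0).round(1),cv2.minAreaRect(W.astype(np.float32)))
    cv2.imwrite(f"pics/bed_{nm}.png",cv2.resize(im[70:170,235:335],None,fx=6,fy=6,interpolation=cv2.INTER_CUBIC))
```

```text
jig1 4 [568.2  27.8] ((568.227294921875, 27.813796997070312), (159.7684783935547, 169.70632934570312), 7.064906597137451)
jig2 4 [568.4  27.7] ((568.641357421875, 27.898536682128906), (160.52235412597656, 170.7977752685547), 7.030031204223633)
```

View pics/bed_jig1.png

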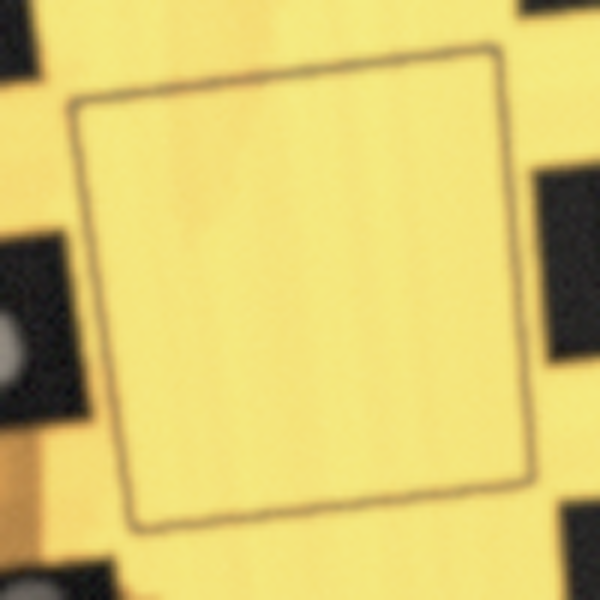

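View pics/bed_jig2.png

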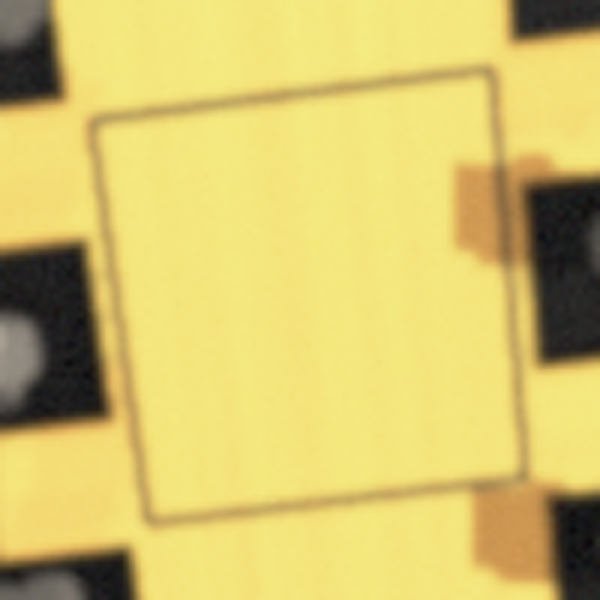

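Run:
```python
from h import *
p=np.array([.5683,.0278]); r=R(7.05)
arm.move_l(v([.6129,-.3038],.16),feed=.2)
arm.move_to(v(p,.16),r); arm.move_l(v(p,.060),feed=.12); arm.sleep(.15); f0=arm.current_force(); z=.060
while z>.0485:
    z-=.001; arm.move_l(v(p,z),feed=.04); f=arm.current_force()-f0; print(z.__round__(4),arm.current_ee_pos()[2].round(4),f.round(1))
    if f[2]>3: break
arm.grip(.070); st("rel"); arm.move_l(v(p,.13),feed=.15)
p2,r2=over(J,0,.19); arm.move_to(p2,r2); shot("wrist","pl1"); print(arm.current_t())
```

```text
0.059 0.0591 [-0.5 -0.1 -1.2]
0.058 0.0579 [-0.7  0.3 -1.1]
0.057 0.0569 [-0.6  0.2 -0.9]
0.056 0.0559 [ 0.3 -0.2 -1. ]
0.055 0.0549 [-0.9 -0.1 -1.1]
0.054 0.0539 [-0.6 -0.6 -0.8]
0.053 0.0529 [ 0.2 -0.1 -2. ]
0.052 0.0519 [-0.1  0.7 -1. ]
0.051 0.051 [-0.5  0.1  0.1]
0.05 0.0508 [-3.2  0.  16.6]
rel t 64.5 p [568.24  27.79  49.87] F [1.06 0.3  0.87] w 70.43
65.7167
```

View pics/pl1.png

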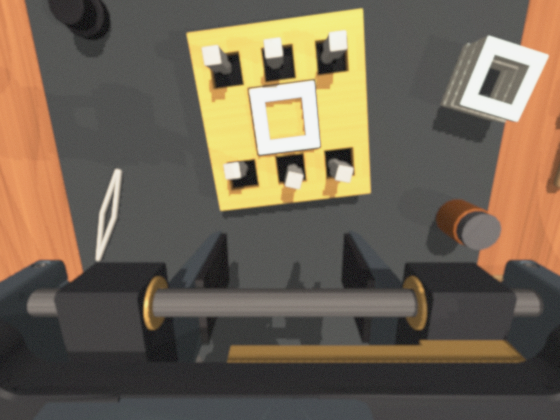

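```bash
cat > meas.py <<'E'
from h import *
def meas(nm):
    c,im=load(nm)
    hsv=cv2.cvtColor(im,cv2.COLOR_BGR2HSV)
    m=((hsv[...,0]>12)&(hsv[...,0]<35)&(hsv[...,1]>90)&(hsv[...,2]>90)).astype(np.uint8); m[222:]=0; m[:,400:]=0;m[:,:165]=0
    cs,_=cv2.findContours(m,cv2.RETR_EXTERNAL,cv2.CHAIN_APPROX_NONE); k=max(cs,key=cv2.contourArea)
    q=cv2.convexHull(k)[:,0].astype(float)
    W=np.array([ray(c,x,.034+S)[:2] for x in q])*1000; ra=cv2.minAreaRect(W.astype(np.float32)); print("jig",ra)
    m=((hsv[...,2]>190)&(hsv[...,1]<40)).astype(np.uint8); m[158:]=0;m[:78]=0;m[:,:240]=0;m[:,330:]=0
    n,l,s_,ce=cv2.connectedComponentsWithStats(m); i=1+np.argmax(s_[1:,4]); pts=np.argwhere(l==i)[:,::-1]
    W=np.array([ray(c,x,.034+S+.008)[:2]*1000 for x in pts],np.float32); rb=cv2.minAreaRect(W); print("frame",rb)
    print("d jig",Rj.T@(np.array(rb[0])-np.array(ra[0])))
if __name__=="__main__":
    meas("pl1"); c,im=load("pl1"); cv2.imwrite("pics/plc.png",cv2.resize(im[65:170,235:335],None,fx=5.6,fy=5.6,interpolation=cv2.INTER_CUBIC))
E
python3 meas.py
```

```text
jig ((568.14306640625, 27.510597229003906), (161.96485900878906, 172.4488983154297), 6.793080806732178)
frame ((568.7102661132812, 27.735584259033203), (61.07139587402344, 60.84379577636719), 7.102621555328369)
d jig [0.59039091 0.15418575]
```

View pics/plc.png

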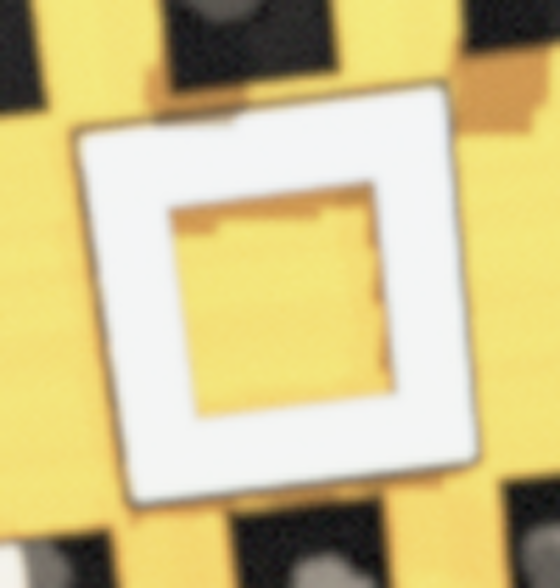

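Run:
```python
from h import *
p2,r2=over([.432,-.298],-30,.19); arm.move_to(p2,r2); c,im=shot("wrist","w1"); print(arm.current_t())
cv2.imwrite("pics/w1c.png",cv2.resize(im[50:170,215:355],None,fx=5,fy=5,interpolation=cv2.INTER_CUBIC))
```

```text
67.1167
```

View pics/w1c.png

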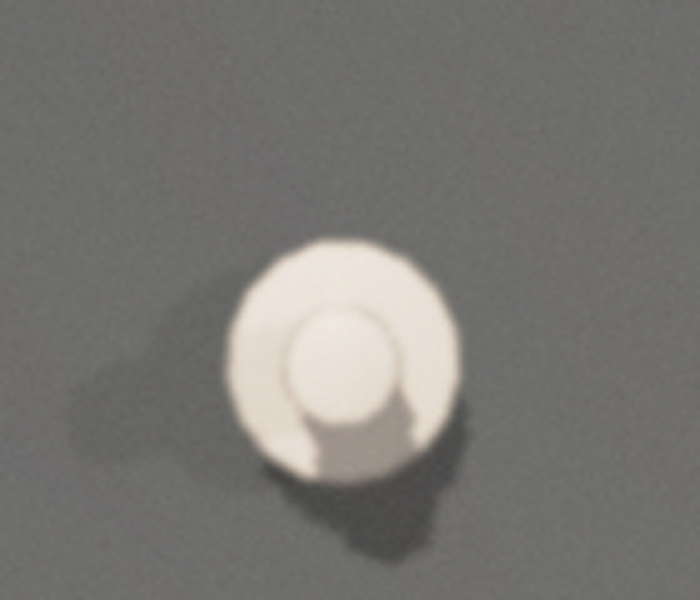

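Run:
```python
from h import *
c,_=load("w1"); b=ray(c,(283.7,122.1),S+.024); k=ray(c,(283.4,123),S+.058); print(b,k)
p=(b+k)[:2]/2; r=R(-30)
arm.grip(.045); arm.move_to(v(p,.11),r); arm.move_l(v(p,.0435),feed=.12); st("d"); arm.grip(.016); st("g"); arm.move_l(v(p,.16),feed=.15); st("l")
f=np.array([.5683,.0278]); rj=R(7.05)
arm.move_to(v(f,.16),rj); arm.move_l(v(f,.094),feed=.1); arm.sleep(.15); f0=arm.current_force(); z=.094
while z>.083:
    z-=.001; arm.move_l(v(f,z),feed=.03); q=arm.current_force()-f0; print(round(z,4),arm.current_ee_pos()[2].round(4),q.round(1))
    if q[2]>2.5: break
st("on")
```

```text
[ 0.43072391 -0.29902737  0.039     ] [ 0.43038028 -0.29936132  0.073     ]
d t 68.92 p [ 430.82 -299.84   44.18] F [0.17 0.53 0.01] w 44.95
g t 69.42 p [ 430.63 -299.24   43.8 ] F [-1.24  1.28  6.8 ] w 21.23
l t 70.34 p [ 430.13 -298.82  159.22] F [ 0.35 -0.18 -2.75] w 21.43
0.093 0.0931 [0.7 1.1 0.4]
0.092 0.0919 [-0.2  0.5 -0.1]
0.091 0.0909 [ 0.5  0.9 -1. ]
0.09 0.0899 [1.4 1.9 0.6]
0.089 0.0889 [ 0.2  1.  -0.7]
0.088 0.0879 [ 0.4  1.1 -0.1]
0.087 0.0869 [ 0.8  1.2 -0.3]
0.086 0.086 [1.1 0.8 0.2]
0.085 0.0857 [-4.7  1.  13.7]
on t 74.88 p [568.22  27.78  85.66] F [-5.17  0.27 11.31] w 21.0
```

Run:
```python
from h import *
f=np.array([.5683,.0278])
arm.move_l(v(f,.0857),feed=.03); st(); arm.grip(.045); st("rel"); arm.move_l(v(f,.17),feed=.12)
p2,r2=over(J,0,.21); arm.move_to(p2,r2); shot("wrist","fin1"); 
arm.move_to([.33,-.30,.25],R(-40)); arm.sleep(.3); shot("top","fint"); shot("side","fins"); print(arm.current_t())
im=cv2.imread("pics/fins.png"); cv2.imwrite("pics/finsc.png",cv2.resize(im[130:280,200:345],None,fx=4,fy=4,interpolation=cv2.INTER_CUBIC))
im=cv2.imread("pics/fin1.png"); cv2.imwrite("pics/fin1c.png",cv2.resize(im[5:225,170:390],None,fx=2.7,fy=2.7,interpolation=cv2.INTER_CUBIC))
```

```text
t 75.13 p [568.35  27.79  85.73] F [-0.74 -0.38  2.65] w 21.12
rel t 75.69 p [568.3   27.8   85.68] F [0.62 0.39 0.17] w 44.83
78.7417
```

View pics/fin1c.png

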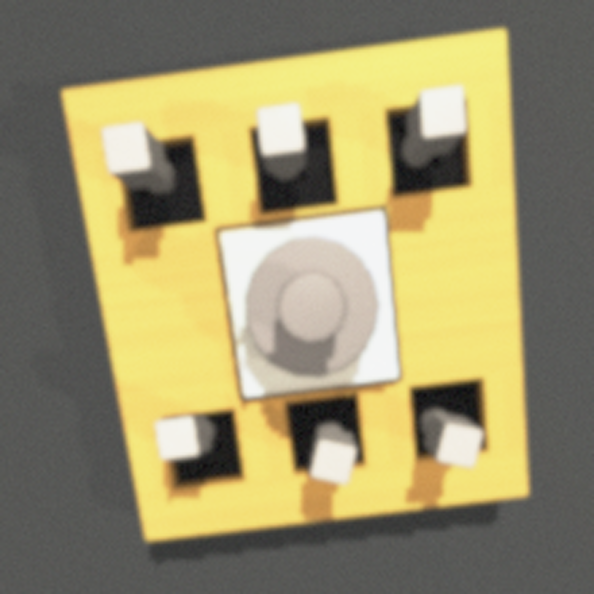

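View pics/fint.png

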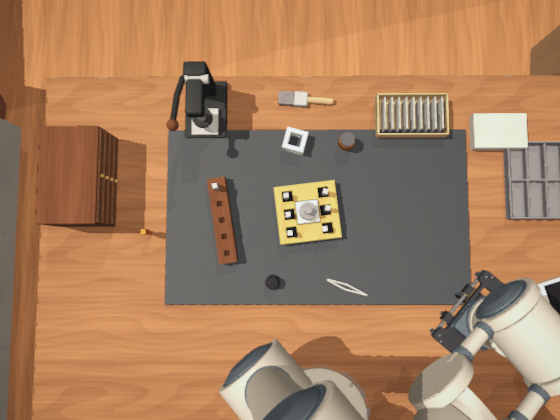

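View pics/finsc.png

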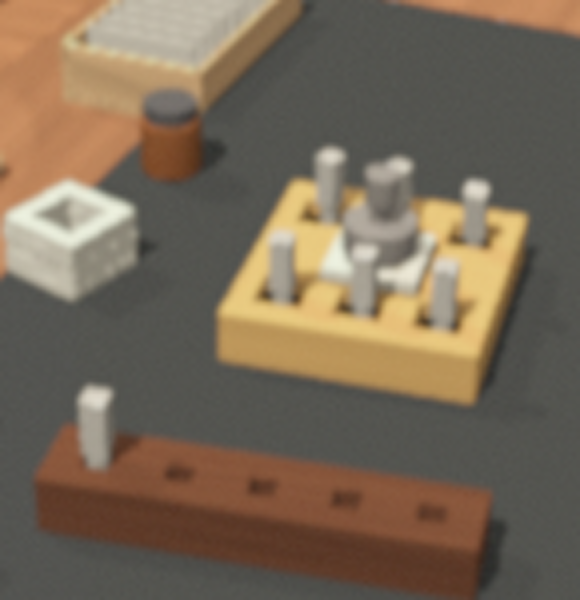

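Run:
```python
from h import *
c,_=load("fin1"); b=ray(c,(312.5/2.7+169.7,302/2.7+4.7),.081)[:2]; k=ray(c,(312/2.7+169.7,306/2.7+4.7),.115)[:2]
f=ray(c,np.array([(219+386+399+243)/4,(229+209+380+399)/4])/2.7+[169.7,4.7],.057)[:2]
print(b,k,f,[(Rj.T@(x-J)*1000).round(1) for x in (b,k,f)])
arm.sign_off()
```

```text
[0.56901171 0.02930641] [0.56882788 0.02787712] [0.56874685 0.02867016] [array([1. , 1.4]), array([0.6, 0. ]), array([0.6, 0.8])]
the job is handed in; nothing more can be done
```

The job is done and handed in at about 79 s of the 210 s allowed.

- **Pins:** Two pins were already fitted, in the middle −y and +x −y wells, and I left them alone. I put four spares from the rack into the other four wells and left the fifth spare in the rack. I did not touch the orange look-alike. The bores showed faintly in a brightened wrist picture. Every pin dropped into its bore at the first try, so no search was needed.
- **Pin checks:** In three of the wells I felt the pin bottom at the expected height. In the fourth (−x −y) the pin rubbed sideways with about 10 N. I then pressed its head from above, and it stood at the same height as a good pin, about 91 mm.
- **Slate height:** The touch checks and the jig's size in the pictures both showed the slate top about 15 mm above z = 0. All heights I used after that allow for it.
- **Frame:** After placing, it measured within about 0.6 mm of the bed's centre and about 0.3° of square. The last picture put it about 1 mm off centre.
- **Weight:** It had been knocked aside during the run, so I found it again and stood it on the frame. In the last pictures it is upright, within about 1.5 mm of the bed's centre and about 1 mm of the frame's.
- **Left alone:** In the top and side pictures the stack and jar look unmoved, and the loupe does in the top one.

I made one departure from your instructions: I did not write out the list of look-alikes before the first reach. The choice was clear from the first pictures: five grey pins in the rack, and the orange one well off it.

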